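# Set the guarded heat dial of the creasing iron

## Task

On the leather bench stand two grey dial units with see-through flip covers, one trimmed in orange and one in blue. Flip the orange unit's cover up and all the way over to the back so that it stays propped open by itself, then turn the black dial under it clockwise until its white pointer points at the green mark, and let go. Leave the blue unit's cover shut.

Things in the scene. Friction and masses are not known exactly. Their poses are not given: they have to be found in the camera images.
- iron_unit: Orange-trimmed dial unit, fixed to the bench: grey open-topped box 160 (x) by 150 (y) by 58 mm high, 6 mm walls and floor. Origin: centre of its underside; x points from its front (robot side) to its hinge side, z up. The black dial stands inside, its upright axis at (-5, 0) mm, with 55 mm or more clear all round. A clear cover lies on top, with an orange barrel handle.
- iron_cover (a joint): Cover angle: 0 shut, 2.35 rad at the stop, fully open to the back. A 160 x 150 x 5 mm plate, about 140 g, light hinge along y at x = 80, z = 58 mm of the unit. Past 1.75 rad it falls open and stays; below 1.55 it falls shut. Handle: orange barrel lying along y, 28 mm long, 26 mm thick, on a 10 mm stem; centre 32 mm above the plate, at (-62, 0, 96) mm of the unit when shut.
- iron_dial (a joint): Dial angle, clockwise from above, 0 to 2.45 rad, starting at 0 to 0.5. Its grip is a black bar 42 mm long, 14 mm thick, 20 to 50 mm above the bench (grip at 43 mm). White line on one half of its top: the pointer. At 0 it points to the unit's front (-x), bar along x; at 1.4 rad to the broad green mark on the box floor. Stays where left (friction 0.03 N m).
- pot_grip (a point): Centre of the blue barrel handle (28 mm long) on the cover of the blue-trimmed unit, which is built just like the orange one and must stay shut.
There are look-alikes about, which are no part of the job. What is shaped like the iron_unit but pink, purple or yellow is not meant.

How it is judged:
On the way, in this order (a step that is already met when the one before it is completed fails the run):
1. the orange unit's cover stands propped open (value of joint iron_cover above 2 rad), for 0.2 s.
2. with the cover open, the dial is turned to the green mark (value of joint iron_cover above 2 rad and value of joint iron_dial between 1.2 and 1.6 rad), for 0.2 s.
At the end, for the whole second after the job is handed in: The orange unit's cover rests propped open (beyond 2.0 rad), its dial is at rest at 1.4 rad, within 0.2 rad (the pointer within 11 degrees of the green mark), and the blue unit's cover is shut (its handle within 30 mm of its start) (all of step 2 and velocity of joint each of iron_cover, iron_dial below 0.1 rad/s and velocity of joint iron_dial above -0.1 rad/s and distance of pot_grip from where it was at the start of the episode below 0.03 m); the robot touches nothing.
It fails at once if the blue unit's cover is opened (its handle moves more than 30 mm) (distance of pot_grip from where it was at the start of the episode above 0.03 m).
It also fails if it takes over 50 s, if anything falls off the work surface, if the arm or the gripper's body presses on something with over 40 N, if the wrist force passes 120 N, or if a joint passes its speed limit or range.

## Robot

A 7-joint arm with a two-finger parallel gripper is mounted at the origin on the work surface. World frame = base frame: x ahead of the robot, y to its left, z up, the work surface at z = 0. Lengths are in m, angles in rad, forces in N, time in s.
With the tool pointing down it reaches from about 0.4 to 0.85 m from the base axis. Payload 6.9 kg.
Tool frame: the origin (TCP) lies at the very end of the fingers, on their centre line; the grasp point (between the pads) lies 19 mm behind it (env.tcp_to_grasp is the distance from the TCP to the grasp point, in m); z points along the fingers, y is the line along which they close (so a half turn about z gives the same grasp; the last joint's range is limited). The gripper opens to 85 mm and grips with 20 to 120 N. Pads are 22 mm wide; open, the fingers measure 114 mm over their backs; the gripper's body (76 mm by 85 mm) begins 54 mm behind the grasp point. The pads swing forward as they close: fully open they stand 13 mm farther back than shut.
Start: joints at [0.105, 0.507, -0.238, 1.5, 0.126, 1.149, -0.155], TCP at [0.625, -0, 0.231] pointing down, gripper open.
Joint ranges: [-3.08, 3.08], [-0.24, 2.05], [-1.43, 1.35], [0, 2.5], [-1.52, 4.66], [0.17, 1.96], [-2.89, 2.89]. Speed limits (rad/s): [2.39, 2.39, 3.14, 3.14, 3.14, 3.14, 3.14].

## Interface

Orientations are given as a rotation vector (axis times angle).
In Python, from cell import env gives the robot as it stands.
- The arm moves only by the tool carry_out, never from a script. Its argument "steps" is a list of rows, each a list of 6 numbers: the shift along the tool's x, y, z each as a share of 100 mm, from -1 to 1, then the turn, a rotation vector about the tool's x, y, z each as a share of 180 degrees, from -1 to 1. A call has exactly 8 rows; each row is the pose to reach, as a shift and turn from the pose commanded when the call began, along the tool's axes at that moment, turning the shorter way round; what a row does not reach only later rows make up. A row lasts 1/10 s, in which the tool goes at most 50 mm and 8.59 degrees, less where a joint would pass 70% of its speed; a pose out of reach is approached as far as the arm can. A call with a number of a shift or a turn outside -1 to 1 is refused whole. A call with a gripper value outside its range is refused whole. "claw" is the opening, from -1 (shut) to 1 (fully open), set as the call begins (left out, the last holds). The fingers move at their own pace and stop on an object; the grip force is fixed at half the most. Time passes only in rows, so rows that repeat a pose let the fingers close, or fill a call up. It gives the time, the measured TCP pose, the force, the opening and the grip force at its end, in the units of the state.
- env.sense(): the state, without advancing time (a new reading comes with each control period).
- env.snapshot(name): name is "scene" or "side" or "wrist"; returns the picture (420x560x3 uint8, red, green, blue); there is no depth.
- env.camera_params(name): a dict with "intrinsics" (3x3 intrinsics, pixels), "cam_to_world" (4x4, takes a point from camera to world coordinates); the wrist camera has in their place "T_tool_cam" (4x4, takes a point from camera to tool coordinates, whose origin is the TCP and whose axes are the flange's). Camera axes: x right, y down, z forward; pixel columns grow to the right and rows downward; lengths in m; the calibration is good to about 2 mm. A picture is of the moment at which its call begins: read the wrist's pose just before it. camera_params takes no time and is no camera call.
- env.hand_in(): hands the job in; it is judged then, once.
The state is a dict: "t": time; "q": joint angles; "joint_vel": joint speeds; "effort": joint torques, N m; "eef_pos": TCP position; "tcp_rot": TCP orientation; "wrist_force": force on the tool from outside, world axes, zero at the start; "moment": the same for the moment, N m; "finger_gap": finger opening in m; "gripper_force": force on a finger pad.
Only numpy, scipy, OpenCV 4.12 (cv2) and the standard library are available. Lean on these libraries where they do the work, as an engineer would, in place of code of your own. Each camera call takes 0.05 s, during which the arm holds its last target. There are 200 camera calls.

## Working session

There is one attempt and no reset: what is moved stays moved. The work goes in short steps, Python scripts to look and compute and a tool call to move; the robot and the scene stay as the last step left them, time stands still between calls to the robot, and variables do not carry over. Pictures are saved under pics/ and viewed, at most 10 in all, crops included, and the job is handed in when it is done.

Besides the shell and the picture viewer there is one more tool, called after "Request:" by a JSON object that holds its "name" and its "arguments". carry_out: Moves the arm, as the interface text tells. Its arguments: {"type":"object","properties":{"steps":{"type":"array"},"claw":{"type":"number"}},"required":["steps"]}

```bash
mkdir -p pics; ls; python3 - <<'E'
from cell import env
import cv2, numpy as np
s=env.sense(); print({k:np.round(v,3) for k,v in s.items()})
for n in ("scene","side"):
    im=env.snapshot(n); cv2.imwrite(f"pics/{n}0.png",im[:,:,::-1]); p=env.camera_params(n); print(n,np.round(p['cam_to_world'],3).tolist())
E
```

```text
pics
{'t': np.float64(0.0), 'q': array([ 0.105,  0.508, -0.237,  1.501,  0.126,  1.149, -0.155]), 'joint_vel': array([ 0.001, -0.001,  0.   , -0.001,  0.001, -0.001,  0.   ]), 'effort': array([ 1.0000e-03, -6.2059e+01, -2.1870e+00, -2.4966e+01,  1.2000e-02,
        1.2000e-02,  0.0000e+00]), 'eef_pos': array([ 0.624, -0.   ,  0.23 ]), 'tcp_rot': array([-2.221e+00, -2.221e+00,  2.000e-03]), 'wrist_force': array([ 0.11 , -0.074, -0.775]), 'moment': array([-0.028,  0.031, -0.008]), 'gripper_force': np.float64(0.0), 'finger_gap': np.float64(0.085)}
scene [[-0.334, 0.792, -0.51, 1.156], [0.943, 0.283, -0.177, 0.097], [0.004, -0.54, -0.842, 1.214], [0.0, 0.0, 0.0, 1.0]]
side [[0.899, -0.232, 0.37, -0.019], [-0.437, -0.475, 0.764, -1.198], [-0.002, -0.849, -0.529, 0.829], [0.0, 0.0, 0.0, 1.0]]
```

View pics/scene0.png

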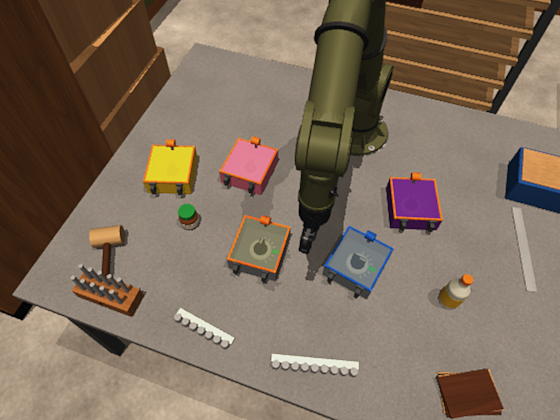

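View pics/side0.png

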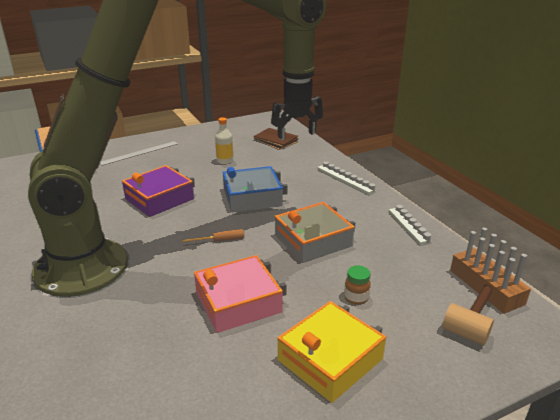

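Scene picture: candidates with orange handles are yellow (170,168), pink (249,165), purple (415,203) and grey (260,247). The grey box at scene (260,247) / side (314,228) is the one meant, because it has a grey body with orange trim. The blue-trimmed grey unit is at scene (358,260). I'll confirm with a crop and measure.

```bash
cat > h.py <<'E'
import cv2, numpy as np
from cell import env
def ray(n,uv):
    p=env.camera_params(n); T=p['cam_to_world']; d=T[:3,:3]@np.linalg.solve(p['intrinsics'],[uv[0],uv[1],1.]); return T[:3,3],d/np.linalg.norm(d)
def onz(n,uv,z):
    o,d=ray(n,uv); return o+d*(z-o[2])/d[2]
def tri(rs):
    A=sum(np.eye(3)-np.outer(d,d) for o,d in rs); b=sum((np.eye(3)-np.outer(d,d))@o for o,d in rs); return np.linalg.solve(A,b)
def omask(im):
    h=cv2.cvtColor(im,cv2.COLOR_RGB2HSV); return cv2.inRange(h,(6,170,120),(17,255,255))
E
python3 - <<'E'
from h import *
out=[];rs=[]
for n,(x0,y0,x1,y1) in {"scene":(222,210,298,285),"side":(268,200,362,262)}.items():
    im=cv2.imread(f"pics/{n}0.png")[:,:,::-1].copy()
    m=np.zeros(im.shape[:2],np.uint8); m[y0:y1,x0:x1]=omask(im)[y0:y1,x0:x1]
    ero=cv2.morphologyEx(m,cv2.MORPH_OPEN,np.ones((4,4),np.uint8))
    k,l,st,c=cv2.connectedComponentsWithStats(ero); i=1+np.argmax(st[1:,4]); print(n,k,st[1:].tolist(),c[i]); rs.append(ray(n,c[i]))
    v,u=np.nonzero(m&~cv2.dilate(ero,np.ones((5,5),np.uint8)))
    P=np.array([onz(n,(a,b),.061)[:2] for a,b in zip(u,v)]); r=cv2.minAreaRect((P*1000).astype(np.float32)); print(r,cv2.boxPoints(r).tolist())
    cr=im[y0:y1,x0:x1]; cm=cv2.cvtColor(m[y0:y1,x0:x1],cv2.COLOR_GRAY2RGB)
    out.append(cv2.resize(np.vstack([cr,cm]),(390,590),interpolation=cv2.INTER_CUBIC))
print("handle",tri(rs))
cv2.imwrite("pics/crop.png",np.hstack(out)[:,:,::-1])
E
```

```text
scene 2 [[261, 217, 10, 8, 69]] [265.50724638 220.62318841]
((596.93798828125, -159.09500122070312), (162.06814575195312, 150.45623779296875), 2.7366459369659424) [[512.404541015625, -87.82167053222656], [519.588134765625, -238.10633850097656], [681.471435546875, -230.3683319091797], [674.287841796875, -80.08366394042969]]
side 2 [[289, 212, 12, 12, 103]] [294.68932039 217.23300971]
((587.137451171875, -166.281005859375), (184.5702362060547, 168.22784423828125), 2.740292549133301) [[490.9364318847656, -86.6753158569336], [498.9792785644531, -254.71078491210938], [683.3385009765625, -245.88668823242188], [675.295654296875, -77.85122680664062]]
handle [ 0.53657212 -0.16133459  0.09249918]
```

View pics/crop.png

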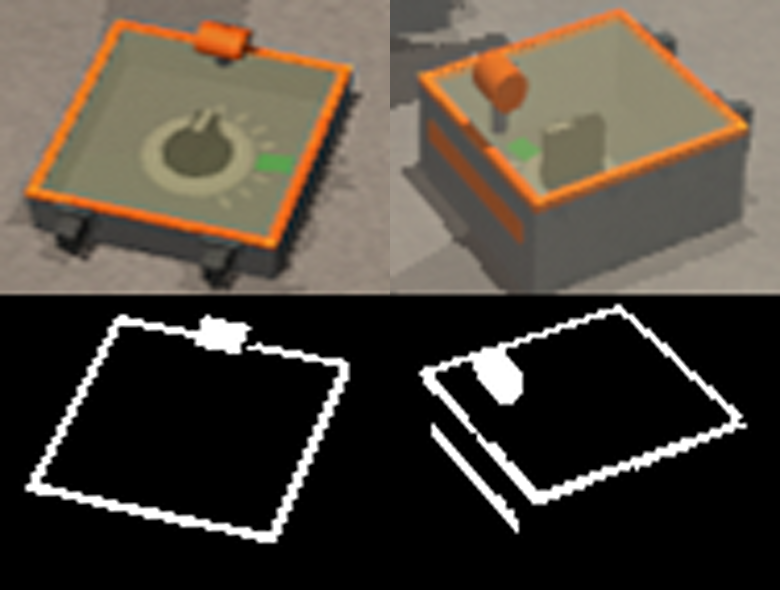

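The crop confirms the grey, orange-trimmed unit, with its handle on the robot side and the green mark on the +y side. Its centre is about (0.597,-0.159), yaw +2.7°, with the handle at (0.535,-0.162,0.096). I'll grip the barrel by its end faces (fingers closing along y) so it can pivot in the grip.

Request:
{"name": "carry_out", "arguments": {"steps": [[-0.1,-0.06,0,0,0,-0.045],[-0.2,-0.12,0,0,0,-0.09],[-0.3,-0.18,0,0,0,-0.135],[-0.4,-0.24,0,0,0,-0.18],[-0.5,-0.3,0,0,0,-0.225],[-0.6,-0.36,0,0,0,-0.27],[-0.7,-0.42,0,0,0,-0.315],[-0.8,-0.45,0,0,0,-0.36]], "claw": 1}}

```text
t: 0.9
eef_pos: [0.5792, -0.0805, 0.2309]
tcp_rot: [-0.676, -3.067, 0.0]
wrist_force: [0.3, 0.2, 0.2]
finger_gap: 0.0856
gripper_force: 0.0
```

```bash
cat >> h.py <<'E'
from scipy.spatial.transform import Rotation as Ro
Rt0=Ro.from_matrix(np.array([[-1,0,0],[0,1,0],[0,0,-1.]]))  # x->-X, y->Y, z down
def tgt(yaw,tilt=0): return Ro.from_euler('z',yaw,degrees=True)*Ro.from_euler('y',tilt,degrees=True)*Rt0
def rel(P,R):
    s=env.sense(); R0=Ro.from_rotvec(s['tcp_rot'])
    return np.round(np.r_[R0.inv().apply(np.array(P)-s['eef_pos'])/.1,(R0.inv()*R).as_rotvec()/np.pi],3)
E
python3 -c "
from h import *
print(rel([.535,-.162,.15],tgt(2.7)))"
```

```text
[ 0.058 -0.925  0.81  -0.    -0.    -0.153]
```

Request:
{"name": "carry_out", "arguments": {"steps": [[0.01,-0.16,0.1,0,0,-0.04],[0.02,-0.32,0.2,0,0,-0.08],[0.03,-0.48,0.3,0,0,-0.12],[0.04,-0.64,0.4,0,0,-0.153],[0.05,-0.8,0.5,0,0,-0.153],[0.058,-0.925,0.65,0,0,-0.153],[0.058,-0.925,0.81,0,0,-0.153],[0.058,-0.925,0.81,0,0,-0.153]], "claw": 0.6}}

```text
t: 1.7
eef_pos: [0.5336, -0.1619, 0.1482]
tcp_rot: [0.058, -3.137, -0.002]
wrist_force: [0.4, 0.1, 0.1]
finger_gap: 0.0682
gripper_force: 0.0
```

```bash
python3 -c "
from h import *
print(rel([.535,-.162,.081],tgt(2.7)), env.sense()['finger_gap'])
cv2.imwrite('pics/w1.png',env.snapshot('wrist')[:,:,::-1])
p=env.camera_params('wrist');print(np.round(p['T_tool_cam'],3).tolist())"
```

```text
[-0.016 -0.002  0.672  0.    -0.001 -0.003] 0.06823812968895593
[[0.001, -0.945, -0.328, 0.084], [1.0, 0.0, 0.0, 0.001], [-0.0, -0.328, 0.945, -0.142], [0.0, 0.0, 0.0, 1.0]]
```

View pics/w1.png

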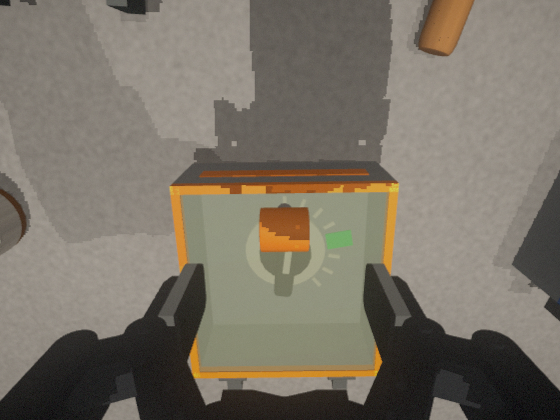

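The wrist view shows the orange handle at (285,230), centred between the pads (at 190 and 380), and the unit is square to the tool. I'm descending.

Request:
{"name": "carry_out", "arguments": {"steps": [[0,0,0.15,0,0,0],[0,0,0.3,0,0,0],[0,0,0.45,0,0,0],[-0.01,0,0.55,0,0,0],[-0.01,0,0.62,0,0,0],[-0.01,0,0.67,0,0,0],[-0.01,0,0.67,0,0,0],[-0.01,0,0.67,0,0,0]]}}

```text
t: 2.55
eef_pos: [0.5367, -0.1612, 0.0837]
tcp_rot: [-0.064, 3.14, -0.0]
wrist_force: [-0.3, -1.2, -0.2]
finger_gap: 0.0681
gripper_force: 0.0
```

Request:
{"name": "carry_out", "arguments": {"steps": [[0,0,0,0,0,0],[0,0,0,0,0,0],[0,0,0,0,0,0],[0,0,0,0,0,0],[0,0,0,0,0,0],[0,0,0,0,0,0],[0,0,0,0,0,0],[0,0,0,0,0,0]], "claw": -1}}

```text
t: 3.35
eef_pos: [0.5365, -0.1618, 0.0838]
tcp_rot: [-0.064, 3.14, -0.002]
wrist_force: [-1.6, -1.8, 5.0]
finger_gap: 0.0268
gripper_force: 59.0
```

```bash
python3 - <<'E'
from h import *
s=env.sense();print(s['eef_pos'],s['finger_gap'],s['gripper_force'])
h0=np.array([-.142,0,.038]); R=tgt(2.7); p0=s['eef_pos']; R0=Ro.from_rotvec(s['tcp_rot'])
g=Ro.from_euler('z',2.7,degrees=True)
for th in np.arange(.1,2.11,.1):
    d=g.apply(Ro.from_euler('y',th).apply(h0)-h0); print(round(th,2),np.round(R0.inv().apply(d)/.1,2))
E
```

```text
[ 0.5364871  -0.16183717  0.08384749] 0.02684456100566088 59.039790630340576
0.1 [-0.05  0.   -0.14]
0.2 [-0.1   0.   -0.27]
0.3 [-0.18  0.   -0.4 ]
0.4 [-0.26  0.   -0.52]
0.5 [-0.36  0.   -0.63]
0.6 [-0.46  0.   -0.74]
0.7 [-0.58  0.   -0.83]
0.8 [-0.7  0.  -0.9]
0.9 [-0.84  0.   -0.97]
1.0 [-0.97  0.   -1.02]
1.1 [-1.12  0.01 -1.06]
1.2 [-1.26  0.01 -1.08]
1.3 [-1.41  0.01 -1.09]
1.4 [-1.55  0.01 -1.08]
1.5 [-1.7   0.01 -1.06]
1.6 [-1.84  0.01 -1.03]
1.7 [-1.98  0.01 -0.98]
1.8 [-2.11  0.01 -0.92]
1.9 [-2.24  0.01 -0.84]
2.0 [-2.36  0.01 -0.75]
2.1 [-2.47  0.01 -0.65]
```

Request:
{"name": "carry_out", "arguments": {"steps": [[-0.05,0,-0.14,0,0,0],[-0.1,0,-0.27,0,0,0],[-0.18,0,-0.4,0,0,0],[-0.26,0,-0.52,0,0,0],[-0.36,0,-0.63,0,0,0],[-0.46,0,-0.74,0,0,0],[-0.58,0,-0.83,0,0,0],[-0.7,0,-0.9,0,0,0]]}}

```text
t: 4.15
eef_pos: [0.6051, -0.1584, 0.1719]
tcp_rot: [0.064, -3.137, -0.001]
wrist_force: [-0.2, -0.5, -9.0]
finger_gap: 0.0268
gripper_force: 60.3
```

Request:
{"name": "carry_out", "arguments": {"steps": [[-0.14,0,-0.07,0,0,0],[-0.27,0,-0.12,0,0,0],[-0.42,0,-0.16,0,0,0],[-0.56,0,-0.18,0,0,0],[-0.71,0,-0.19,0,0,0],[-0.85,0,-0.18,0,0,0],[-1.0,0.01,-0.16,0,0,0],[-1.0,0.01,-0.16,0,0,0]]}}

```text
t: 4.95
eef_pos: [0.7066, -0.1533, 0.1883]
tcp_rot: [0.064, -3.14, 0.0]
wrist_force: [-1.6, -1.3, 1.8]
finger_gap: 0.0265
gripper_force: 60.1
```

Request:
{"name": "carry_out", "arguments": {"steps": [[-0.14,0,0.03,0,0,0],[-0.28,0,0.08,0,0,0],[-0.41,0,0.14,0,0,0],[-0.54,0,0.22,0,0,0],[-0.6,0,0.265,0,0,0],[-0.6,0,0.265,0,0,0],[-0.6,0,0.265,0,0,0],[-0.6,0,0.265,0,0,0]]}}

```text
t: 5.75
eef_pos: [0.7663, -0.1503, 0.1636]
tcp_rot: [-0.065, 3.14, 0.001]
wrist_force: [0.8, 1.8, 4.8]
finger_gap: 0.0269
gripper_force: 61.2
```

Request:
{"name": "carry_out", "arguments": {"steps": [[0,0,0,0,0,0],[0,0,0,0,0,0],[0,0,0,0,0,0],[0,0,0,0,0,0],[0,0,0,0,0,0],[0,0,0,0,0,0],[0,0,-0.1,0,0,0],[0,0,-0.3,0,0,0]], "claw": 1}}

```text
t: 6.55
eef_pos: [0.7653, -0.151, 0.1918]
tcp_rot: [0.064, -3.138, -0.0]
wrist_force: [0.0, -0.9, 0.4]
finger_gap: 0.0856
gripper_force: 0.0
```

```bash
python3 -c "
from h import *
print(env.sense()['eef_pos'],env.sense()['wrist_force'])
cv2.imwrite('pics/side1.png',env.snapshot('side')[:,:,::-1])"
```

```text
[ 0.76526891 -0.15100535  0.19179789] [ 0.03727301 -0.86430023  0.36055713]
```

View pics/side1.png

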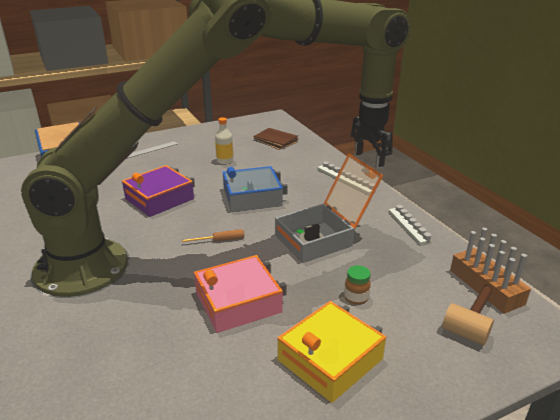

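The cover (side, 355,190) stands leaning back and the arm is clear of it. Next I'll raise the tool and go over the dial.

Request:
{"name": "carry_out", "arguments": {"steps": [[0,0,-0.25,0,0,0],[0,0,-0.5,0,0,0],[0,0,-0.7,0,0,0],[0.2,0,-0.7,0,0,0],[0.4,0,-0.7,0,0,0],[0.6,0,-0.7,0,0,0],[0.8,0,-0.7,0,0,0],[1,0,-0.7,0,0,0]], "claw": 0.1}}

```text
t: 7.4
eef_pos: [0.6654, -0.155, 0.2636]
tcp_rot: [-0.064, 3.14, -0.001]
wrist_force: [0.5, -0.4, -0.6]
finger_gap: 0.0469
gripper_force: 0.0
```

Request:
{"name": "carry_out", "arguments": {"steps": [[0.2,0,0,0,0,0],[0.4,0,0,0,0,0],[0.6,0,0.2,0,0,0],[0.73,0,0.4,0,0,0],[0.73,0,0.6,0,0,0],[0.73,0,0.8,0,0,0],[0.73,0,0.9,0,0,0],[0.73,0,0.9,0,0,0]]}}

```text
t: 8.2
eef_pos: [0.5928, -0.1579, 0.172]
tcp_rot: [0.064, -3.139, -0.001]
wrist_force: [0.3, 0.6, -0.6]
finger_gap: 0.0467
gripper_force: 0.0
```

```bash
python3 - <<'E'
from h import *
s=env.sense();print(s['eef_pos'],s['finger_gap'],s['q'])
im=env.snapshot('wrist')
np.savez('w2.npz',im=im,p=s['eef_pos'],r=s['tcp_rot'])
cv2.imwrite('pics/w2.png',im[:,:,::-1])
print(rel([.592,-.159,.17],tgt(2.7)))
E
```

```text
[ 0.59275234 -0.15789871  0.17202486] 0.04667572532723426 [ 0.5870453   0.58899152 -0.60831413  1.61294278  0.37229035  1.05982786
  1.48454524]
[ 0.014 -0.011  0.03   0.    -0.    -0.002]
```

View pics/w2.png

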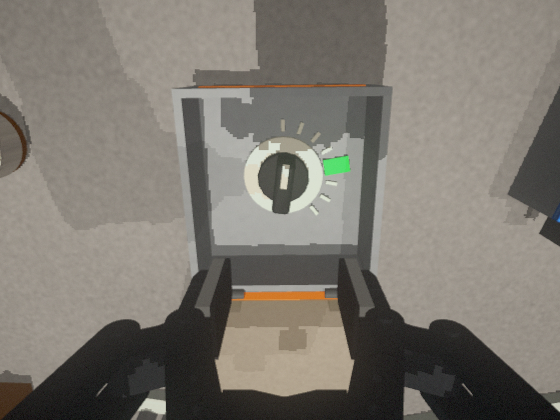

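```bash
python3 - <<'E'
from h import *
d=np.load('w2.npz');im=d['im'];p=env.camera_params('wrist')
R0=Ro.from_rotvec(d['r'])
def wz(uv,z):
    T=p['T_tool_cam'];o=R0.apply(T[:3,3])+d['p'];v=R0.apply(T[:3,:3]@np.linalg.solve(p['intrinsics'],[uv[0],uv[1],1.]));return o+v*(z-o[2])/v[2]
h=cv2.cvtColor(im,cv2.COLOR_RGB2HSV)
w=np.zeros(im.shape[:2],np.uint8); w[160:192,270:300]=(h[160:192,270:300,2]>140)*255
cs,_=cv2.findContours(w,0,2); c=max(cs,key=cv2.contourArea); r=cv2.minAreaRect(c); print('pointer',r)
b=cv2.boxPoints(r); P=np.array([wz(q,.05) for q in b]); print(P.round(4).tolist())
k=np.zeros_like(w);k[145:222,240:330]=(h[145:222,240:330,2]<45)*255
cs,_=cv2.findContours(k,0,2); c=max(cs,key=cv2.contourArea);print(cv2.boundingRect(c))
low=c[c[:,0,1]>195][:,0]; print('bar end',[low[:,0].min(),low[:,0].max(),low[:,1].max()],wz((low[:,0].mean(),low[:,1].max()),.05))
g=cv2.inRange(h,(50,120,80),(75,255,255));m=cv2.moments(g,True);print('green',wz((m['m10']/m['m00'],m['m01']/m['m00']),.007))
ring=np.zeros_like(w);ring[130:222,238:328]=((h[130:222,238:328,2]>120)*255)
cs,_=cv2.findContours(ring,0,2);c=max(cs,key=cv2.contourArea);e=cv2.minEnclosingCircle(c);print('ring',e,wz(e[0],.01),wz(e[0],.02))
E
```

```text
pointer ((284.3049011230469, 176.75611877441406), (7.1780500411987305, 24.184507369995117), 6.340191841125488)
[[0.5919, -0.1608, 0.05], [0.573, -0.1595, 0.05], [0.5734, -0.1541, 0.05], [0.5923, -0.1553, 0.05]]Traceback (most recent call last):
  File "<stdin>", line 11, in <module>
ValueError: max() iterable argument is empty
```

```bash
python3 -c "
from h import *
print(rel([.592,-.1585,.025],tgt(-3.7)))"
```

```text
[ 0.014 -0.006  1.48   0.    -0.     0.034]
```

The pointer is at (284,177), nearly toward the robot, so the dial is at about 0.11 rad, with its axis at (0.592,-0.158). I'm descending with the tool yawed to match.

Request:
{"name": "carry_out", "arguments": {"steps": [[0.01,0,0.15,0,0,0.034],[0.01,0,0.3,0,0,0.034],[0.01,0,0.45,0,0,0.034],[0.01,0,0.6,0,0,0.034],[0.01,0,0.75,0,0,0.034],[0.01,0,0.88,0,0,0.034],[0.01,0,1,0,0,0.034],[0.01,0,1,0,0,0.034]]}}

```text
t: 9.05
eef_pos: [0.5917, -0.1579, 0.0716]
tcp_rot: [-0.103, -3.138, -0.001]
wrist_force: [-0.8, -0.1, -0.1]
finger_gap: 0.0472
gripper_force: 0.0
```

Request:
{"name": "carry_out", "arguments": {"steps": [[0,0,0.12,0,0,0],[0,0,0.24,0,0,0],[0,0,0.34,0,0,0],[0,0,0.42,0,0,0],[0,0,0.47,0,0,0],[0,0,0.47,0,0,0],[0,0,0.47,0,0,0],[0,0,0.47,0,0,0]]}}

```text
t: 9.85
eef_pos: [0.5926, -0.1579, 0.0262]
tcp_rot: [0.104, 3.139, -0.0]
wrist_force: [-0.7, -0.1, 0.0]
finger_gap: 0.0472
gripper_force: 0.0
```

Request:
{"name": "carry_out", "arguments": {"steps": [[0,0,0,0,0,0],[0,0,0,0,0,0],[0,0,0,0,0,0],[0,0,0,0,0,0],[0,0,0,0,0,0],[0,0,0,0,0,0],[0,0,0,0,0,0],[0,0,0,0,0,0]], "claw": -1}}

```text
t: 10.65
eef_pos: [0.5924, -0.1588, 0.0263]
tcp_rot: [0.105, 3.139, -0.002]
wrist_force: [-1.5, -3.2, 5.8]
finger_gap: 0.0129
gripper_force: 59.2
```

Gripped (gap 13 mm). Now I turn it +74° clockwise about the tool z axis.

Request:
{"name": "carry_out", "arguments": {"steps": [[0,0,0,0,0,0.03],[0,0,0,0,0,0.06],[0,0,0,0,0,0.09],[0,0,0,0,0,0.12],[0,0,0,0,0,0.15],[0,0,0,0,0,0.18],[0,0,0,0,0,0.21],[0,0,0,0,0,0.24]]}}

```text
t: 11.45
eef_pos: [0.5925, -0.1589, 0.0264]
tcp_rot: [1.258, 2.877, -0.001]
wrist_force: [-0.6, -3.2, 5.2]
finger_gap: 0.0128
gripper_force: 59.2
```

Request:
{"name": "carry_out", "arguments": {"steps": [[0,0,0,0,0,0.03],[0,0,0,0,0,0.06],[0,0,0,0,0,0.09],[0,0,0,0,0,0.12],[0,0,0,0,0,0.15],[0,0,0,0,0,0.17],[0,0,0,0,0,0.17],[0,0,0,0,0,0.17]]}}

```text
t: 12.25
eef_pos: [0.5925, -0.159, 0.0263]
tcp_rot: [1.966, 2.448, -0.001]
wrist_force: [-1.2, -3.7, 6.0]
finger_gap: 0.0132
gripper_force: 59.3
```

Request:
{"name": "carry_out", "arguments": {"steps": [[0,0,0,0,0,0],[0,0,0,0,0,0],[0,0,0,0,0,0],[0,0,0,0,0,0],[0,0,0,0,0,0],[0,0,0,0,0,0],[0,0,0,0,0,0],[0,0,0,0,0,0]], "claw": 0.1}}

```text
t: 13.05
eef_pos: [0.5923, -0.1579, 0.0258]
tcp_rot: [-1.968, -2.449, -0.0]
wrist_force: [-0.1, -0.1, 0.6]
finger_gap: 0.0467
gripper_force: 0.0
```

Request:
{"name": "carry_out", "arguments": {"steps": [[0,0,-0.12,0,0,0],[0,0,-0.24,0,0,0],[0,0,-0.36,0,0,0],[0,0,-0.48,0,0,0],[0,0,-0.6,0,0,0],[0,0,-0.75,0,0,0],[0,0,-0.9,0,0,0],[0,0,-1,0,0,0]]}}

```text
t: 13.85
eef_pos: [0.5927, -0.158, 0.1277]
tcp_rot: [1.967, 2.447, 0.001]
wrist_force: [0.5, 0.1, 0.1]
finger_gap: 0.0471
gripper_force: 0.0
```

Request:
{"name": "carry_out", "arguments": {"steps": [[0,0,-0.15,0,0,-0.04],[0,0,-0.3,0,0,-0.08],[0,0,-0.45,0,0,-0.12],[0,0,-0.5,0,0,-0.16],[0,0,-0.5,0,0,-0.2],[0,0,-0.5,0,0,-0.24],[0,0,-0.5,0,0,-0.28],[0,0,-0.5,0,0,-0.32]]}}

```text
t: 14.65
eef_pos: [0.5921, -0.158, 0.1762]
tcp_rot: [-0.537, -3.095, 0.0]
wrist_force: [0.5, 0.1, 0.3]
finger_gap: 0.0467
gripper_force: 0.0
```

```bash
python3 - <<'E'
from h import *
s=env.sense();im=env.snapshot('wrist');np.savez('w3.npz',im=im,p=s['eef_pos'],r=s['tcp_rot'])
a=cv2.resize(im,(400,300)); 
b=env.snapshot('scene')[180:330,200:400]; b=cv2.resize(b,(400,300))
cv2.imwrite('pics/w3.png',np.hstack([a,b])[:,:,::-1])
E
```

```text
(no output)
```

View pics/w3.png

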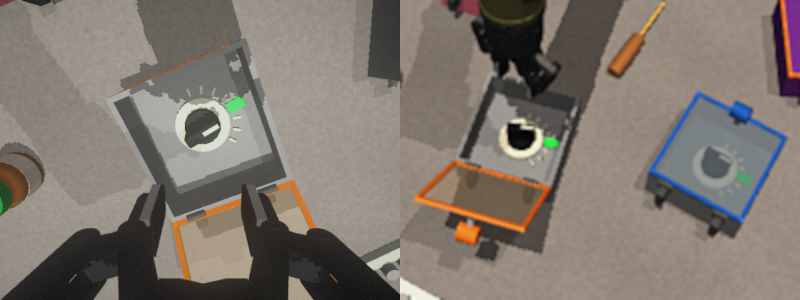

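The left picture shows the pointer near (210,128) and the green mark at (235,104), so the pointer may be a few degrees past it. The right one shows the cover open and the blue unit shut. I'll measure the pointer exactly.

```bash
python3 - <<'E'
from h import *
d=np.load('w3.npz');im=d['im'];p=env.camera_params('wrist');R0=Ro.from_rotvec(d['r'])
def wz(uv,z):
    T=p['T_tool_cam'];o=R0.apply(T[:3,3])+d['p'];v=R0.apply(T[:3,:3]@np.linalg.solve(p['intrinsics'],[uv[0],uv[1],1.]));return o+v*(z-o[2])/v[2]
h=cv2.cvtColor(im,cv2.COLOR_RGB2HSV)
w=(h[...,2]>130).astype(np.uint8)*255
n,l,st,c=cv2.connectedComponentsWithStats(w[165:195,268:311],connectivity=4); print(st.tolist())
g=cv2.inRange(h,(50,120,80),(75,255,255));m=cv2.moments(g,True);G=wz((m['m10']/m['m00'],m['m01']/m['m00']),.007);A=np.array([.592,-.1585,0])
f=lambda v:np.degrees(np.arctan2(v[1],-v[0]))+2.7
print('green',G,f(G-A))
for i in range(1,n):
    if 30<st[i,4]<400:
        cs,_=cv2.findContours((l==i).astype(np.uint8),0,2);b=cv2.boxPoints(cv2.minAreaRect(cs[0]))+[268,165]
        P=np.array([wz(q,.05) for q in b]);e=[P[1]-P[0],P[2]-P[1]];v=max(e,key=np.linalg.norm);print(i,b.tolist(),P.mean(0),f(v),np.linalg.norm(v))
cv2.imwrite('pics/c3.png',cv2.resize(im[120:230,230:370],(770,600),interpolation=2)[:,:,::-1])
E
```

```text
[[0, 0, 41, 30, 982], [33, 0, 10, 30, 130], [15, 9, 25, 18, 178]]
green [ 0.5864722  -0.16800297  0.007     ] -57.11378769859355
1 [[301.0, 165.0], [310.0, 165.0], [310.0, 194.0], [301.0, 194.0]] [ 0.5915007  -0.13947852  0.05      ] -158.97450450435002 0.023200598646030555
2 [[282.05882453918457, 185.76470565795898], [303.8235282897949, 172.70588207244873], [307.44117736816406, 178.73529434204102], [285.6764717102051, 191.79411697387695]] [ 0.590673   -0.14799535  0.05      ] 80.28693775420514 0.01965704650755428
```

View pics/c3.png

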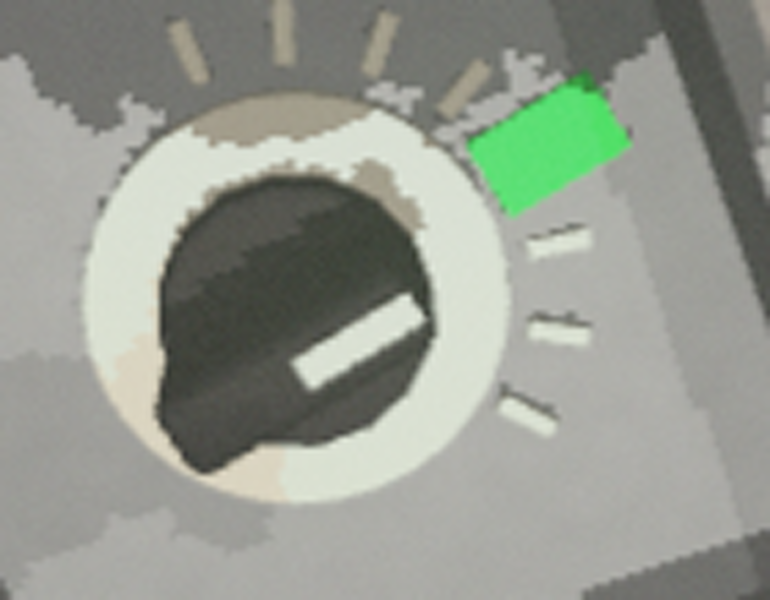

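The pointer measures 80.3° = 1.40 rad and runs parallel to the green mark's own axis. The apparent offset in the picture comes from the bar's height. The arm is clear, so I'm handing in.

```bash
python3 -c "
from h import *
print(env.hand_in())"
```

```text
the job is handed in; nothing more can be done
None
```

The job is handed in: the orange cover is propped open, its dial measured about 1.40 rad (at the green mark), the blue cover is still shut, and the arm is clear; `hand_in` returned no verdict.

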